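# Tare the bench scale with the mixing tin on it

### The job

Stand the empty open mixing tin upright in the middle of the scale's pan and let go of it. Then push the dial's bezel round by its lug until the zero mark is at the tip of the pointer, so that the scale reads zero with the tin on it. Leave the closed can, the two rolls of tape and the sanding block where they are.

Things in the scene. Friction and masses are not known exactly. Their poses are not given: they have to be found in the camera images.
- scale: Grey mechanical bench scale, fixed to the bench; housing 200 (own x) x 390 (own y) x 55 mm high. Origin: centre of its underside. Own y points from the dial to the pan: the square pan is centred 100 mm to +y, the round dial 100 mm to -y. Own x points away from the robot, give or take a turn of 0.35 rad.
- pan_top (a point): Centre of the top face of the square steel pan, 150 x 150 mm, 85 mm above the bench when empty. The pan is sprung: it sinks straight down 10 mm per kg (about 1 N per mm).
- dial_center (a point): On the dial's upright axis, at the top of the bezel's rim, 77 mm above the bench. The dial lies flat, facing up: white face under a very clear window, aluminium bezel rim of 164 mm outer and 132 mm inner diameter. Face, marks, rim and lug turn together as one.
- lug_top (a point): Centre of the top of the bezel's lug: an upright round steel post, 16 mm diameter, on the rim 74 mm from the dial's axis, straight across the dial from the zero mark. It stands 35 mm above the rim (top at 112 mm above the bench). A light sideways push of 1 to 2 N along the rim turns the bezel, which stays where it is left.
- zero_mark (a point): Point on the zero mark, 54 mm from the dial's axis. The zero mark is the black bar 8 mm wide, by far the widest mark on the face, with a matching bar on the rim; the others are thin ticks (1.8 mm).
- pointer_tip (a point): Tip of the dark pointer, 54 mm from the dial's axis, under the window; the short broad end is its tail. The weight on the pan turns it clockwise seen from above, 3 rad per kg; it points steadily some 0.5 s after the load is set.
- bezel (a joint): Turn of the bezel, rad, growing clockwise seen from above; stops at -1.2 and 1.9. At 0 the zero mark points 0.8 rad to the left (counter-clockwise from above) of the scale's own +x. It starts between -0.6 and 0.2.
- pointer (a joint): Turn of the pointer, rad, measured like joint bezel: the scale reads zero when both are equal. About 0 with the pan empty; the tin turns it to between 0.6 and 1.3.
- mix_tin: The empty mixing tin: plain round steel tin, open at the top, 62 mm outer diameter, 75 mm high, 3 mm wall, 0.2 to 0.42 kg. Origin: centre of its underside; z up. It starts upright on the bench, left of the scale, in one of two places; the closed can stands in the other, at least 90 mm away between centres.
- closed_can: Closed steel can with a paper label, 62 mm diameter, 75 mm high, to be left alone. Origin: centre of its underside.
- tape_wide: Roll of masking tape lying flat, 104 mm diameter, 30 mm high, in front of the scale on its left; leave alone. Origin: centre of its underside.
- tape_narrow: Roll of tape lying flat, 110 mm diameter, 22 mm high, right of the scale; leave alone. Origin: centre of its underside.
- sanding_block: Cork sanding block, 100 x 65 x 35 mm, right of the scale; leave alone. Origin: centre of its underside.

How it is judged (in metres and radians):
On the way:
1. the tin stands upright on the pan, let go (horizontal distance between mix_tin and pan_top below 0.045 m and z of mix_tin in the frame of pan_top between -0.006 and 0.006 m and angle between mix_tin's own z axis and vertical below 0.1 rad and contact force between the fingers and mix_tin below 0.3 N), for 0.4 s.
At the end, for the whole second after the job is handed in: The tin stands upright (within 0.1 rad) on the pan, its centre within 45 mm of the pan's centre, let go and at rest; the zero mark's middle is within 4 mm of the pointer's tip (the tip lies within the width of the mark) (all of step 1 and horizontal distance between zero_mark and pointer_tip below 0.004 m and linear speed of mix_tin below 0.02 m/s); the robot touches nothing.
It fails at once if the closed can is moved more than 30 mm (distance of closed_can from where it was at the start of the episode above 0.03 m).
It fails at once if the wide tape roll is moved more than 30 mm (distance of tape_wide from where it was at the start of the episode above 0.03 m).
It fails at once if the narrow tape roll is moved more than 30 mm (distance of tape_narrow from where it was at the start of the episode above 0.03 m).
It fails at once if the sanding block is moved more than 30 mm (distance of sanding_block from where it was at the start of the episode above 0.03 m).
It also fails if it takes over 51 s, if anything falls off the work surface, if the arm or the gripper's body presses on something with over 40 N, if the wrist force passes 120 N, or if a joint passes its speed limit or range.

### The arm

A 6-joint arm with a two-finger parallel gripper is mounted at the origin on the work surface. World frame = base frame: x ahead of the robot, y to its left, z up, the work surface at z = 0. Lengths are in mm, angles in rad, forces in N, time in s.
With the tool pointing down it reaches from about 350 to 775 mm from the base axis. Payload 7.3 kg.
Tool frame: the origin (TCP) lies at the very end of the fingers, on their centre line; the grasp point (between the pads) lies 19 mm behind it; x points along the fingers, y is the direction in which the jaws open and shut, and the axes are right-handed (so a half turn about x gives the same grasp; the last joint's range is limited). The gripper opens to 92 mm and grips with 3 to 60 N. Pads are 19 mm wide; open, the fingers measure 130 mm over their backs; the gripper's body (75 mm by 190 mm) begins 47 mm behind the grasp point.
Start: joints at [-1.496, 0.342, 1.524, -0, 1.275, -0.146], TCP at [115.002, -512.269, 226.741] pointing down, gripper open.
Joint ranges: [-2.53, 2.53], [-0.77, 2.02], [0.04, 2.7], [-1, 4.14], [0.28, 2.66], [-3.11, 3.11]. Speed limits (rad/s): [2.57, 2.57, 3.14, 3.14, 3.14, 3.14].

### API

Orientations are given as [roll, pitch, yaw] about the fixed x, y, z axes, in that order (R = Rz(yaw) Ry(pitch) Rx(roll)).
In Python, from plant import bot gives the robot as it stands.
- The arm moves only by the tool step_arm, never from a script. Its argument "targets" is a list that holds one entry, the list of rows, each a list of 4 numbers: the shift along the tool's x, y, z in m, then the turn about the tool's x in degrees. A call has exactly 5 rows; each row is the pose to reach, as a shift and turn from the pose measured when the call began, along the tool's axes at that moment; what a row does not reach only later rows make up. A row lasts 1/12 s, in which the tool goes at most 41.7 mm and 7.16 degrees, less where a joint would pass 70% of its speed; a pose out of reach is approached as far as the arm can. A call with a gripper value outside its range is refused whole. "jaw" is the closure, from 0 (fully open) to 1 (shut), set as the call begins (left out, the last holds). The fingers move at their own pace and stop on an object; the grip force is fixed at half the most. Time passes only in rows, so rows that repeat a pose let the fingers close, or fill a call up. It gives the time, the measured TCP pose, the force and the opening at its end, in the units of the state.
- bot.get_obs(): the state, without advancing time (a new reading comes with each control period).
- bot.capture(name): name is "side" or "top"; returns a dict with "color" (400x640x3 uint8, red, green, blue), "depth" (400x640 float32, mm along the optical axis (not along the pixel's ray), 0 where there is no reading), "fov_y" (degrees; the focal length in pixels is half the picture's height over the tangent of half this angle, whatever the lens; pixels are square), "cx", "cy" (the principal point, pixels), "rvec" (rotation vector, rad) and "tvec" (3), from world to camera coordinates, as OpenCV has them. Camera axes: x right, y down, z forward; pixel columns grow to the right and rows downward; lengths in mm; the calibration is good to about 2 mm. A picture is of the moment at which its call begins.
- bot.close_job(): hands the job in, once; it reports no verdict.
The state is a dict: "time": time; "joint_positions": joint angles; "dq": joint speeds; "tau": joint torques, N m; "tool_pos": TCP position; "tcp_rot": TCP orientation; "contact_force": force on the tool from outside, world axes, zero at the start; "moment": the same for the moment, N m; "grip_width": finger opening in mm.
Only numpy, scipy, OpenCV 4.12 (cv2) and the standard library are available. Lean on these libraries where they do the work, as an engineer would, in place of code of your own. Each camera call takes 0.05 s, during which the arm holds its last target. There are 200 camera calls.

## Working session

There is one attempt and no reset: what is moved stays moved. The work goes in short steps, Python scripts to look and compute and a tool call to move; the robot and the scene stay as the last step left them, time stands still between calls to the robot, and variables do not carry over. Pictures are saved under pics/ and viewed, about 8 in all and at most 12, crops included, and the job is handed in when it is done.

Besides the shell and the picture viewer there is one more tool, called as a command line: name --argument value ..., lists and objects as JSON in quotes. step_arm: Moves the arm, as the interface text tells. Its arguments: {"type":"object","properties":{"targets":{"type":"array","items":{"type":"array","items":{"type":"array","items":{"type":"number"}}}},"jaw":{"type":"number"}},"required":["targets"]}

```bash
mkdir -p pics
cat > h.py <<'E'
import numpy as np, cv2
from plant import bot
def cam(name):
    c=bot.capture(name); h=c["color"].shape[0]
    c["f"]=h/2/np.tan(np.radians(c["fov_y"])/2); c["R"]=cv2.Rodrigues(np.array(c["rvec"],float))[0]; c["t"]=np.array(c["tvec"],float).ravel()
    return c
def save(c,fn,crop=None,scale=1):
    im=c["color"][:,:,::-1]
    if crop: im=im[crop[1]:crop[3],crop[0]:crop[2]]
    cv2.imwrite(fn,cv2.resize(im,None,fx=scale,fy=scale,interpolation=cv2.INTER_CUBIC))
def atz(c,u,v,z):
    "pixel -> world on plane height z"
    d=c["R"].T@np.array([(u-c["cx"])/c["f"],(v-c["cy"])/c["f"],1]); o=-c["R"].T@c["t"]
    return o+d*(z-o[2])/d[2]
def pts(c):
    D=c["depth"]; v,u=np.mgrid[:D.shape[0],:D.shape[1]]
    P=np.stack([(u-c["cx"])/c["f"]*D,(v-c["cy"])/c["f"]*D,D],-1)
    return (P-c["t"])@c["R"]
def proj(c,p):
    q=c["R"]@np.array(p,float)+c["t"]; return c["f"]*q[:2]/q[2]+[c["cx"],c["cy"]]
E
python3 - <<'E'
from h import *
for n in("top","side"):
    c=cam(n); save(c,f"pics/{n}0.png"); print(n,c["f"],c["cx"],c["cy"],-c["R"].T@c["t"],c["R"].round(2).tolist())
o=bot.get_obs(); print(o)
E
```

```text
top 372.5918850974978 320.2938432020153 202.52935625069713 [ 397.14474731  -64.62604853 1110.73344698] [[-0.01, -1.0, -0.0], [-1.0, 0.01, -0.08], [0.08, 0.0, -1.0]]
side 409.70232842035693 324.62841208122467 199.13358568312438 [-48.3285724  664.85083488 724.26865607] [[-0.8, -0.6, 0.01], [-0.35, 0.46, -0.82], [0.48, -0.66, -0.58]]
{'time': 0.1, 'joint_positions': array([-1.49597926e+00,  3.42621210e-01,  1.52488376e+00,  5.01028255e-05,
        1.27544083e+00, -1.45978645e-01]), 'dq': array([ 0.00107533, -0.00474448, -0.00316019,  0.00053607,  0.00020138,
        0.00152815]), 'tau': array([ 1.67986153e-03, -4.32004309e+01, -2.44695246e+01,  7.19317957e-02,
        5.26510400e-02, -5.70896111e-05]), 'tool_pos': array([ 114.99895708, -511.88479449,  226.14417249]), 'tcp_rot': array([-1.75216918,  1.56944233,  1.61020457]), 'contact_force': array([ 0.91576825, -0.19501023, -0.45479864]), 'moment': array([-0.00375327, -0.01384242, -0.00231708]), 'grip_width': 92.03167304749701}
```

View pics/top0.png

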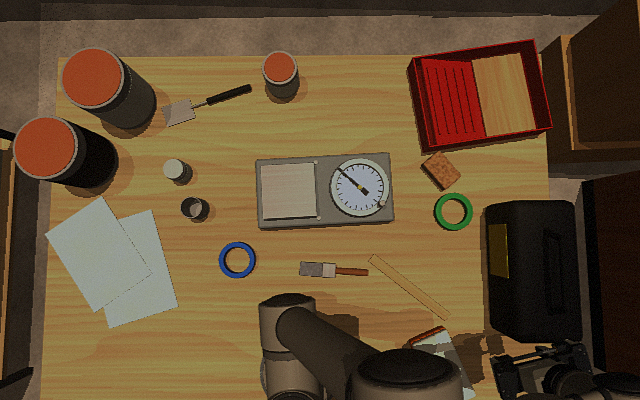

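View pics/side0.png

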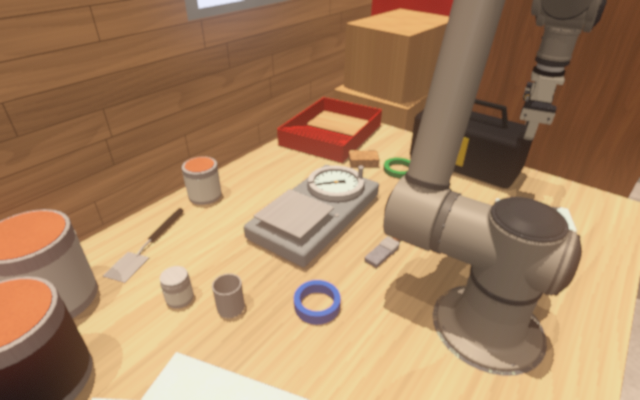

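The top view shows the open tin at (195,209), the closed can at (175,171), the pan at (289,190), the dial at (360,188) with its lug at about (383,204), the wide tape at (237,260), and the narrow tape and block on the right. I'll measure positions next.

Run:
```python
from h import *
c=cam("top"); P=pts(c); v,u=np.mgrid[:400,:640]
def box(a,b,d,e): return (u>=a)&(u<b)&(v>=d)&(v<e)
for n,b,z in(("tin",(178,214,192,228),(60,90)),("can",(158,196,152,190),(60,90))):
    m=box(*b)&(P[...,2]>z[0])&(P[...,2]<z[1]); q=P[m]
    (cx,cy),r=cv2.minEnclosingCircle(q[:,:2].astype(np.float32)); print(n,m.sum(),cx,cy,r,np.median(q[:,2]))
m=box(250,400,145,235)&(P[...,2]>48)&(P[...,2]<62);q=P[m];print("housing",m.sum(),cv2.minAreaRect(q[:,:2].astype(np.float32)),np.median(q[:,2]))
m=box(255,320,155,225)&(P[...,2]>75)&(P[...,2]<95);q=P[m];print("pan",m.sum(),cv2.minAreaRect(q[:,:2].astype(np.float32)),np.median(q[:,2]))
m=box(325,395,150,225)&(P[...,2]>70)&(P[...,2]<95);q=P[m];print("dial",m.sum(),cv2.minEnclosingCircle(q[:,:2].astype(np.float32)),np.median(q[:,2]))
m=box(325,395,150,225)&(P[...,2]>100)&(P[...,2]<125);q=P[m];print("lug",m.sum(),q.mean(0) if len(q) else 0)
save(c,"pics/a.png",(150,140,410,240),3)
m=box(215,262,238,282)&(P[...,2]>15)&(P[...,2]<45);q=P[m];print("tape",cv2.minEnclosingCircle(q[:,:2].astype(np.float32)))
```

```text
tin 139 474.0363464355469 300.00823974609375 31.229379653930664 72.08714479562809
can 379 583.0663452148438 351.44598388671875 29.985275268554688 74.10028541149565
housing 3770 ((523.1094970703125, -73.046630859375), (199.56942749023438, 389.0064392089844), 2.8165316581726074) 54.13954929395268
pan 2885 ((518.4747314453125, 26.84332275390625), (150.09938049316406, 150.0441131591797), 2.8660097122192383) 84.3878392195835
dial 981 ((528.241455078125, -173.03506469726562), 82.0312271118164) 75.98152801420251
lug 30 [ 479.56750103 -227.5412221   110.24593028]
tape ((325.2619934082031, 180.73313903808594), 52.24531555175781)
```

View pics/a.png

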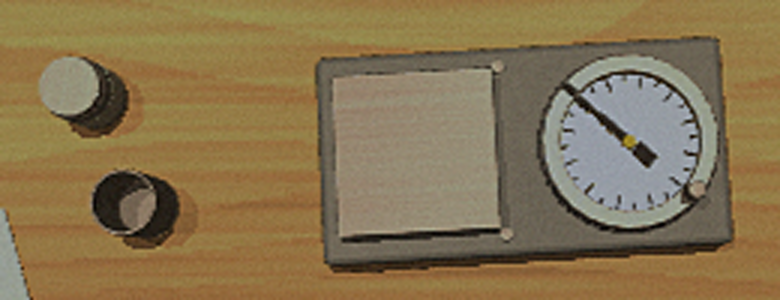

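The crop shows the open tin at crop (128,203), and the pointer lying on the zero mark near (567,85). The lug is opposite, at (697,188), so the bezel and pointer both read about 0. Next: the tool axes and the toolbox clearance.

```bash
cat >> h.py <<'E'
from scipy.spatial.transform import Rotation as Ro
def rel(*goals):
    "world goals -> shift in tool axes, m; goal = x,y,z"
    o=bot.get_obs(); R=Ro.from_euler("xyz",o["tcp_rot"]).as_matrix()
    print("t %.2f tcp"%o["time"],o["tool_pos"].round(1),"toolY ang %.1f"%np.degrees(np.arctan2(R[1,1],R[0,1])),"x",R[:,0].round(3),"F",o["contact_force"].round(1),"w %.1f"%o["grip_width"],"j",o["joint_positions"].round(2))
    for g in goals: print(g,"->",(R.T@(np.array(g)-o["tool_pos"])/1000).round(4))
E
python3 - <<'E'
from h import *
c=cam("top");P=pts(c);q=P[200:345,485:580].reshape(-1,3);q=q[(q[:,2]>100)&(q[:,1]<-400)];print("toolbox",q.min(0),q.max(0),np.percentile(q[:,2],[50,95]))
rel((230,-380,240),(330,-250,240))
E
```

```text
toolbox [ 124.04392573 -710.08455466  100.02087704] [ 480.91596064 -539.77113315  332.64226538] [167.82624056 232.31905075]
t 0.20 tcp [ 115.  -512.   226.3] toolY ang -77.3 x [-0.     0.001 -1.   ] F [-0.2  0.1 -0.2] w 92.0 j [-1.5   0.34  1.52  0.    1.28 -0.15]
(230, -380, 240) -> [-0.0136 -0.1036 -0.1411]
(330, -250, 240) -> [-0.0135 -0.2086 -0.2672]
```

step_arm --targets '[[[-0.003, -0.021, -0.028], [-0.006, -0.042, -0.056], [-0.009, -0.063, -0.085], [-0.012, -0.084, -0.113], [-0.014, -0.104, -0.141]]]'

```text
$.targets[0][0]: bad value
```

Four numbers are needed per row, so I'll add the turn.

step_arm --targets '[[[-0.003, -0.021, -0.028, 0], [-0.006, -0.042, -0.056, 0], [-0.009, -0.063, -0.085, 0], [-0.012, -0.084, -0.113, 0], [-0.014, -0.104, -0.141, 0]]]'

```text
time: 0.62
tool_pos: [230.5, -378.2, 240.6]
tcp_rot: [-1.759, 1.57, 1.603]
contact_force: [1.2, 0.3, 1.1]
grip_width: 91.7
```

step_arm --targets '[[[0, -0.025, -0.025, 0], [0, -0.05, -0.05, 0], [0, -0.075, -0.075, 0], [0, -0.1, -0.1, 0], [0, -0.13, -0.13, 0]]]'

```text
time: 1.03
tool_pos: [328.9, -222.5, 240.8]
tcp_rot: [-2.219, 1.57, 1.141]
contact_force: [1.7, -0.9, 0.8]
grip_width: 91.7
```

Run:
```python
from h import *
rel((420,-60,220),(450,130,200),(474,300,150),(474,300,40))
```

```text
t 1.03 tcp [ 328.9 -222.5  240.8] toolY ang -77.4 x [ 0.  0. -1.] F [ 1.7 -0.9  0.8] w 91.7 j [-0.79  0.09  1.81  0.    1.24  0.56]
(420, -60, 220) -> [ 0.0209 -0.1388 -0.1243]
(450, 130, 200) -> [ 0.0409 -0.3177 -0.1948]
(474, 300, 150) -> [ 0.091  -0.4784 -0.2552]
(474, 300, 40) -> [ 0.201  -0.4783 -0.2552]
```

step_arm --targets '[[[0.004, -0.028, -0.025, 0], [0.008, -0.056, -0.05, 0], [0.012, -0.084, -0.075, 0], [0.016, -0.112, -0.1, 0], [0.02, -0.139, -0.124, 0]]]'

```text
time: 1.45
tool_pos: [420.2, -57.9, 220.8]
tcp_rot: [-2.826, 1.57, 0.535]
contact_force: [0.7, -0.4, 0.2]
grip_width: 91.8
```

step_arm --targets '[[[0, -0.036, -0.014, 0], [0, -0.072, -0.028, 0], [0.005, -0.108, -0.042, 0], [0.01, -0.144, -0.056, 0], [0.02, -0.179, -0.07, 0]]]'

```text
time: 1.87
tool_pos: [449.9, 134.3, 201.4]
tcp_rot: [-3.135, 1.568, 0.226]
contact_force: [1.0, -1.2, 0.7]
grip_width: 91.4
```

step_arm --targets '[[[0.01, -0.032, -0.012, 0], [0.02, -0.064, -0.024, 0], [0.03, -0.096, -0.036, 0], [0.04, -0.13, -0.048, 0], [0.05, -0.161, -0.06, 0]]]'

```text
time: 2.28
tool_pos: [473.2, 306.6, 150.8]
tcp_rot: [-3.122, 1.569, 0.239]
contact_force: [0.8, -1.2, 1.1]
grip_width: 91.4
```

Run:
```python
from h import *
rel((474,300,150),(474,300,38))
```

```text
t 2.28 tcp [473.2 306.6 150.8] toolY ang -77.4 x [ 0.002  0.001 -1.   ] F [ 0.8 -1.2  1.1] w 91.4 j [ 0.44  0.48  1.53 -0.    1.13  1.79]
(474, 300, 150) -> [0.0008 0.0066 0.0006]
(474, 300, 38) -> [0.1128 0.0066 0.0009]
```

step_arm --targets '[[[0.01, 0.0066, 0.001, 0], [0.035, 0.0066, 0.001, 0], [0.06, 0.0066, 0.001, 0], [0.085, 0.0066, 0.001, 0], [0.11, 0.0066, 0.001, 0]]]'

```text
time: 2.7
tool_pos: [473.6, 300.1, 39.6]
tcp_rot: [-3.12, 1.569, 0.242]
contact_force: [0.7, 0.5, 0.3]
grip_width: 91.9
```

Run:
```python
from h import *
rel((474,300,40))
c=cam("side");save(c,"pics/b.png",(100,160,420,360),2)
```

```text
t 2.70 tcp [473.6 300.1  39.6] toolY ang -77.4 x [ 0.002  0.001 -1.   ] F [0.7 0.5 0.3] w 91.9 j [ 0.43  0.62  1.65 -0.    0.88  1.78]
(474, 300, 40) -> [-0.0004  0.0002 -0.0003]
```

View pics/b.png

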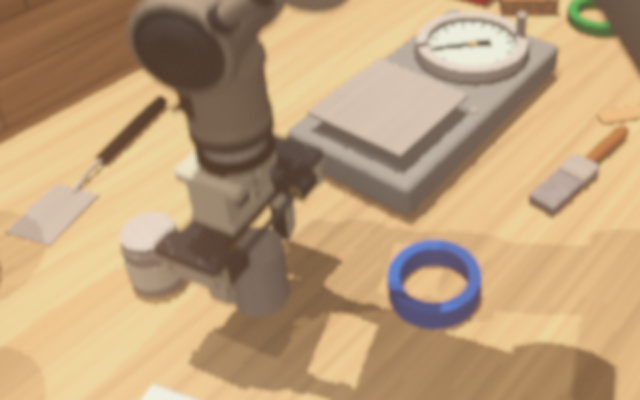

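The tin at crop (262,275) sits between the fingers, and the closed can at (152,255) is clear. I'll close the jaws, then lift.

step_arm --targets '[[[0, 0, 0, 0], [0, 0, 0, 0], [0, 0, 0, 0], [0, 0, 0, 0], [0, 0, 0, 0]]]' --jaw 1

```text
time: 3.17
tool_pos: [471.8, 299.1, 36.3]
tcp_rot: [0.293, 1.567, -2.628]
contact_force: [-2.4, 5.0, 2.3]
grip_width: 63.2
```

step_arm --targets '[[[0, 0, 0, 0], [0, 0, 0, 0], [0, 0, 0, 0], [0, 0, 0, 0], [0, 0, 0, 0]]]'

```text
time: 3.58
tool_pos: [471.6, 299.0, 36.3]
tcp_rot: [0.289, 1.567, -2.633]
contact_force: [0.2, -0.6, -2.0]
grip_width: 61.9
```

step_arm --targets '[[[-0.01, 0, 0, 0], [-0.035, 0, 0, 0], [-0.065, 0, 0, 0], [-0.095, 0, 0, 0], [-0.12, 0, 0, 0]]]'

```text
time: 4.0
tool_pos: [472.2, 299.4, 158.9]
tcp_rot: [0.343, 1.569, -2.578]
contact_force: [-0.1, 0.7, -3.7]
grip_width: 61.8
```

Run:
```python
from h import *
rel((480,285,165),(500,120,165),(518.5,27,165),(518.5,27,128))
```

```text
t 4.00 tcp [472.2 299.4 158.9] toolY ang -77.4 x [-0.002 -0.001 -1.   ] F [-0.1  0.7 -3.7] w 61.8 j [ 0.43  0.47  1.53 -0.    1.15  1.78]
(480, 285, 165) -> [-0.0061  0.0157 -0.0045]
(500, 120, 165) -> [-0.0059  0.1811  0.012 ]
(518.5, 27, 165) -> [-0.0059  0.2759  0.0143]
(518.5, 27, 128) -> [0.0311 0.2759 0.0142]
```

step_arm --targets '[[[-0.004, 0.025, 0.002, 0], [-0.006, 0.06, 0.004, 0], [-0.006, 0.1, 0.006, 0], [-0.006, 0.14, 0.009, 0], [-0.006, 0.18, 0.012, 0]]]'

```text
time: 4.42
tool_pos: [499.6, 119.6, 165.8]
tcp_rot: [0.517, 1.569, -2.403]
contact_force: [0.8, 0.3, -3.7]
grip_width: 62.2
```

step_arm --targets '[[[0, 0.03, 0.001, 0], [0, 0.06, 0.002, 0], [0, 0.08, 0.002, 0], [0, 0.09, 0.002, 0], [0, 0.095, 0.002, 0]]]'

```text
time: 4.83
tool_pos: [518.6, 25.0, 166.3]
tcp_rot: [0.682, 1.569, -2.24]
contact_force: [-0.1, -0.4, -3.5]
grip_width: 62.0
```

Run:
```python
from h import *
rel((518.5,27,165),(518.5,27,119.5))
```

```text
t 4.83 tcp [518.6  25.  166.3] toolY ang -77.5 x [-0.001 -0.001 -1.   ] F [-0.1 -0.4 -3.5] w 62.0 j [-0.1   0.39  1.63 -0.    1.12  1.25]
(518.5, 27, 165) -> [ 0.0013 -0.0019 -0.0003]
(518.5, 27, 119.5) -> [ 0.0468 -0.002  -0.0003]
```

step_arm --targets '[[[0.01, -0.002, 0, 0], [0.022, -0.002, 0, 0], [0.033, -0.002, 0, 0], [0.04, -0.002, 0, 0], [0.0465, -0.002, 0, 0]]]'

```text
time: 5.25
tool_pos: [517.4, 28.3, 118.8]
tcp_rot: [0.046, 1.568, -2.875]
contact_force: [-2.8, 1.8, -0.0]
grip_width: 61.8
```

step_arm --targets '[[[0, 0, 0, 0], [0, 0, 0, 0], [0, 0, 0, 0], [0, 0, 0, 0], [0, 0, 0, 0]]]'

```text
time: 5.67
tool_pos: [517.7, 28.5, 119.3]
tcp_rot: [0.065, 1.569, -2.857]
contact_force: [-0.4, 0.5, -1.5]
grip_width: 61.9
```

Contact is carrying part of the weight (Fz has gone from -3.5 to -1.5). I'll release gently.

step_arm --targets '[[[0, 0, 0, 0], [0, 0, 0, 0], [0, 0, 0, 0], [0, 0, 0, 0], [0, 0, 0, 0]]]' --jaw 0

```text
time: 6.08
tool_pos: [517.9, 28.4, 119.5]
tcp_rot: [0.277, 1.57, -2.644]
contact_force: [0.7, 0.6, -0.3]
grip_width: 89.3
```

step_arm --targets '[[[0, 0, 0, 0], [-0.005, 0, 0, 0], [-0.02, 0, 0, 0], [-0.04, 0, 0, 0], [-0.06, 0, 0, 0]]]'

```text
time: 6.5
tool_pos: [517.7, 28.5, 180.2]
tcp_rot: [-0.011, 1.569, -2.932]
contact_force: [0.4, 0.3, 0.5]
grip_width: 91.8
```

step_arm --targets '[[[-0.03, 0, 0, 0], [-0.055, 0.02, 0, 0], [-0.055, 0.055, 0.01, 0], [-0.055, 0.09, 0.03, 0], [-0.055, 0.125, 0.06, 0]]]' --jaw 0.72

```text
time: 6.92
tool_pos: [489.3, -104.2, 236.1]
tcp_rot: [1.44, 1.569, -1.48]
contact_force: [0.2, -1.5, 0.7]
grip_width: 63.1
```

Run:
```python
from h import *
rel((400,-240,190))
c=cam("top");save(c,"pics/c.png",(240,130,420,250),4)
```

```text
t 6.92 tcp [ 489.3 -104.2  236.1] toolY ang -77.3 x [ 0.    -0.001 -1.   ] F [ 0.2 -1.5  0.7] w 63.1 j [-0.36  0.29  1.57 -0.    1.28  0.99]
(400, -240, 190) -> [0.0463 0.1128 0.117 ]
```

View pics/c.png

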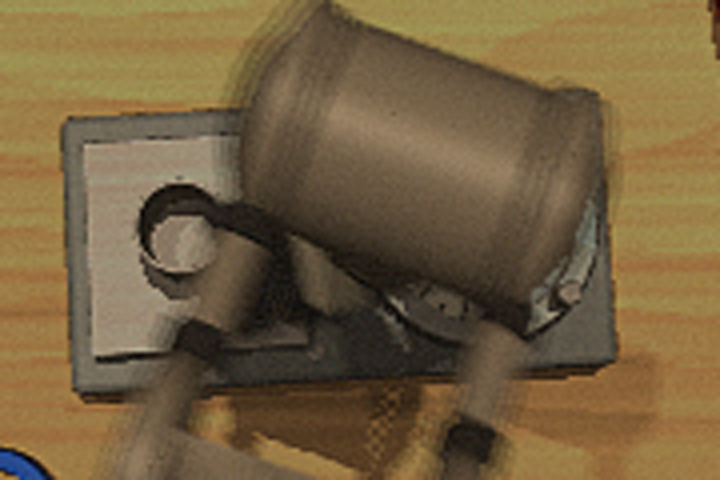

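The tin stands upright on the pan at crop (185,235). The arm hides the dial, so I'll swing it clear to read the pointer.

step_arm --targets '[[[0, 0.028, 0.025, 0], [0, 0.056, 0.05, 0], [0, 0.084, 0.075, 0], [0, 0.112, 0.1, 0], [0, 0.14, 0.125, 0]]]'

```text
time: 7.38
tool_pos: [392.4, -275.2, 237.4]
tcp_rot: [0.79, 1.565, -2.135]
contact_force: [1.1, -0.4, -0.3]
grip_width: 27.2
```

step_arm --targets '[[[0, 0.03, 0.01, 0], [0, 0.06, 0.02, 0], [0, 0.08, 0.025, 0], [0, 0.09, 0.03, 0], [0, 0.1, 0.035, 0]]]'

```text
time: 7.8
tool_pos: [379.4, -381.0, 238.0]
tcp_rot: [0.705, 1.565, -2.22]
contact_force: [-0.1, 0.6, -0.3]
grip_width: 25.5
```

```bash
cat >> h.py <<'E'
D=np.array([528.2,-173.0])
def dial(fn):
    "rectified view of the dial: 3 px/mm at face height, up = world x, left = world y"
    c=cam("top"); A=np.array([proj(c,(D[0]+a,D[1]+b,70)) for a,b in((90,90),(90,-90),(-90,-90),(-90,90))],np.float32)
    H=cv2.getPerspectiveTransform(A,np.array([[0,0],[540,0],[540,540],[0,540]],np.float32))
    cv2.imwrite(fn,cv2.warpPerspective(c["color"][:,:,::-1],H,(540,540),flags=cv2.INTER_CUBIC))
    P=pts(c);m=(P[...,2]>98)&(P[...,2]<125)&(abs(np.hypot(P[...,0]-D[0],P[...,1]-D[1])-74)<14)
    q=P[m];print("lug",m.sum(),q.mean(0) if len(q) else 0)
    if len(q): e=q.mean(0)[:2]-D; print("lug ang %.3f"%np.arctan2(e[1],e[0]))
    return c
E
python3 - <<'E'
from h import *
rel()
c=dial("pics/d.png");P=pts(c);v,u=np.mgrid[:400,:640]
m=(P[...,2]>135)&(P[...,2]<175)&(abs(P[...,0]-518)<50)&(abs(P[...,1]-27)<50);q=P[m];print("tin",m.sum(),cv2.minEnclosingCircle(q[:,:2].astype(np.float32)),np.median(q[:,2]))
E
```

```text
t 7.80 tcp [ 379.4 -381.   238. ] toolY ang -77.6 x [-0.003 -0.005 -1.   ] F [-0.1  0.6 -0.3] w 25.5 j [-0.93  0.36  1.47 -0.01  1.31  0.43]
lug 30 [ 479.56850264 -227.54819439  110.19719086]
lug ang -2.299
tin 131 ((520.2657470703125, 28.913740158081055), 30.951902389526367) 154.03709565740095
```

View pics/d.png

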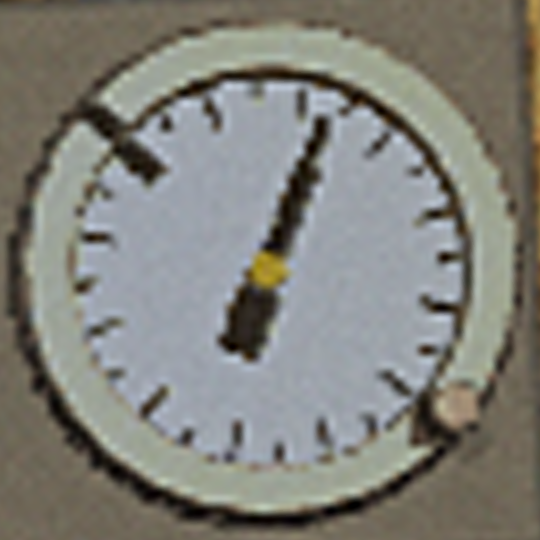

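The tin is on the pan at (520,29), within 2–3 mm of the pan's centre. In the rectified dial view (up = +x) the hub is at (268,269), the pointer tip at (323,118), the zero bar at (150,170)–(95,108) and the lug at (458,405). The bezel therefore needs about 1.19 rad clockwise. I'll use the half-closed jaws as a fork around the lug.

```bash
cat >> h.py <<'E'
def arc(th,r=74,z=94): return (D[0]+r*np.cos(th),D[1]+r*np.sin(th),z)
E
python3 - <<'E'
from h import *
rel((479,-228,180),(479,-228,94))
E
```

```text
t 7.85 tcp [ 379.  -382.3  237.9] toolY ang -77.6 x [-0.004 -0.006 -1.   ] F [-0.4 -1.1  0.1] w 25.9 j [-0.93  0.36  1.47 -0.01  1.31  0.43]
(479, -228, 180) -> [ 0.0567 -0.1295 -0.131 ]
(479, -228, 94) -> [ 0.1427 -0.1299 -0.1314]
```

step_arm --targets '[[[0, -0.028, -0.028, 0], [0, -0.056, -0.056, 0], [0.01, -0.084, -0.084, 0], [0.025, -0.11, -0.11, 0], [0.05, -0.13, -0.131, 0]]]'

```text
time: 8.27
tool_pos: [480.9, -224.5, 188.5]
tcp_rot: [1.453, 1.563, -1.47]
contact_force: [0.8, 0.2, -0.7]
grip_width: 26.2
```

step_arm --targets '[[[0, 0, 0, 0], [0, 0, 0, 0], [0, 0, 0, 0], [0, 0, 0, 0], [0, 0, 0, 0]]]'

```text
time: 8.68
tool_pos: [480.8, -225.7, 189.5]
tcp_rot: [1.596, 1.562, -1.329]
contact_force: [-0.4, -0.0, -0.7]
grip_width: 25.9
```

Run:
```python
from h import *
rel((479,-228,130),(479,-228,94))
```

```text
t 8.68 tcp [ 480.8 -225.7  189.5] toolY ang -77.6 x [ 0.002 -0.009 -1.   ] F [-0.4 -0.  -0.7] w 25.9 j [-0.58  0.38  1.57 -0.01  1.18  0.78]
(479, -228, 130) -> [0.0595 0.0013 0.0023]
(479, -228, 94) -> [0.0955 0.001  0.0023]
```

step_arm --targets '[[[0.02, 0.001, 0.002, 0], [0.04, 0.001, 0.002, 0], [0.06, 0.001, 0.002, 0], [0.08, 0.001, 0.002, 0], [0.095, 0.001, 0.002, 0]]]'

```text
time: 9.1
tool_pos: [478.6, -228.9, 93.7]
tcp_rot: [1.574, 1.562, -1.353]
contact_force: [-0.5, -0.2, 0.1]
grip_width: 25.8
```

Run:
```python
from h import *
t0=-2.299
rel(*[arc(t0-a) for a in (.07,.14,.21,.28,.35,.42,.49,.56,.63,.70)])
```

```text
t 9.10 tcp [ 478.6 -228.9   93.7] toolY ang -77.7 x [ 0.002 -0.009 -1.   ] F [-0.5 -0.2  0.1] w 25.8 j [-0.59  0.49  1.69 -0.01  0.95  0.77]
(np.float64(475.20834682646426), np.float64(-224.6515701013599), 94) -> [-0.0004 -0.0049  0.0024]
(np.float64(471.72546548932127), np.float64(-220.81868831118385), 94) -> [-0.0004 -0.0094  0.0049]
(np.float64(468.51919639360386), np.float64(-216.75159060988264), 94) -> [-0.0005 -0.014   0.0072]
(np.float64(465.60524384371877), np.float64(-212.470197639937), 94) -> [-0.0005 -0.0188  0.0091]
(np.float64(462.99788037777915), np.float64(-207.9954796619449), 94) -> [-0.0005 -0.0238  0.0107]
(np.float64(460.70987686072044), np.float64(-203.3493538422959), 94) -> [-0.0006 -0.0288  0.012 ]
(np.float64(458.75243993261023), np.float64(-198.55457690290106), 94) -> [-0.0006 -0.0339  0.0129]
(np.float64(457.13515711853074), np.float64(-193.63463365878073), 94) -> [-0.0007 -0.0391  0.0134]
(np.float64(455.8659498688862), np.float64(-188.61362198945235), 94) -> [-0.0007 -0.0442  0.0136]
(np.float64(454.95103476014236), np.float64(-183.51613480752886), 94) -> [-0.0008 -0.0494  0.0134]
```

step_arm --targets '[[[0, -0.005, 0.0024, 0], [0, -0.0095, 0.005, 0], [0, -0.014, 0.0072, 0], [0, -0.019, 0.009, 0], [0, -0.024, 0.0107, 0]]]'

```text
time: 9.52
tool_pos: [463.1, -208.1, 94.8]
tcp_rot: [1.71, 1.559, -1.217]
contact_force: [-0.6, -2.5, 1.1]
grip_width: 25.8
```

step_arm --targets '[[[0, -0.005, 0.0013, 0], [0, -0.01, 0.0022, 0], [0, -0.0153, 0.0027, 0], [0, -0.0204, 0.0029, 0], [0, -0.0256, 0.0027, 0]]]'

```text
time: 9.93
tool_pos: [454.9, -183.0, 94.6]
tcp_rot: [1.723, 1.56, -1.204]
contact_force: [0.0, -2.0, -1.1]
grip_width: 25.7
```

Run:
```python
from h import *
t0=-2.299
o=bot.get_obs()["tool_pos"][:2]-D; print(np.arctan2(o[1],o[0])%6.2832,np.hypot(*o),"target tcp 2.717")
rel(*[arc(t0-a) for a in (.77,.84,.91,.98,1.05,1.10,1.15,1.2,1.24,1.267)])
```

```text
3.2766858571568793 73.94955611777002 target tcp 2.717
t 9.93 tcp [ 454.9 -183.    94.6] toolY ang -77.7 x [ 0.004 -0.011 -1.   ] F [ 0.  -2.  -1.1] w 25.7 j [-0.53  0.43  1.8  -0.01  0.9   0.83]
(np.float64(454.3948930460384), np.float64(-178.36713960264512), 94) -> [ 0.0005 -0.0046 -0.0005]
(np.float64(454.20024870840825), np.float64(-173.19185615070643), 94) -> [ 0.0005 -0.0097 -0.0014]
(np.float64(454.36805511511915), np.float64(-168.01563298743872), 94) -> [ 0.0004 -0.0147 -0.0026]
(np.float64(454.8974903504759), np.float64(-162.8638232512737), 94) -> [ 0.0004 -0.0196 -0.0043]
(np.float64(455.78596124096396), np.float64(-157.7616605036893), 94) -> [ 0.0003 -0.0244 -0.0062]
(np.float64(456.6380594822518), np.float64(-154.16151095936152), 94) -> [ 0.0003 -0.0278 -0.0078]
(np.float64(457.66902530609576), np.float64(-150.60844782673985), 94) -> [ 0.0002 -0.031  -0.0096]
(np.float64(458.87628183485293), np.float64(-147.11135191325639), 94) -> [ 0.0002 -0.0342 -0.0115]
(np.float64(459.9670032152304), np.float64(-144.35985073765116), 94) -> [ 0.0002 -0.0366 -0.0132]
(np.float64(460.7650627111847), np.float64(-142.5282223548815), 94) -> [ 0.0002 -0.0383 -0.0143]
```

step_arm --targets '[[[0, -0.0046, -0.0005, 0], [0, -0.0097, -0.0014, 0], [0, -0.0147, -0.0026, 0], [0, -0.0196, -0.0043, 0], [0, -0.0244, -0.0062, 0]]]'

```text
time: 10.35
tool_pos: [455.8, -157.2, 94.3]
tcp_rot: [1.721, 1.56, -1.206]
contact_force: [-0.1, -0.2, -0.3]
grip_width: 25.3
```

step_arm --targets '[[[0, -0.0034, -0.0016, 0], [0, -0.0066, -0.0034, 0], [0, -0.0098, -0.0053, 0], [0, -0.0122, -0.007, 0], [0, -0.0132, -0.0076, 0]]]'

```text
time: 10.77
tool_pos: [460.6, -142.3, 94.1]
tcp_rot: [1.724, 1.56, -1.203]
contact_force: [-0.7, -1.6, -0.4]
grip_width: 25.8
```

step_arm --targets '[[[0, 0, 0, 0], [0, 0.002, 0.0005, 0], [0, 0.004, 0.001, 0], [-0.01, 0.004, 0.001, 0], [-0.04, 0.004, 0.001, 0]]]'

```text
time: 11.18
tool_pos: [458.0, -145.3, 131.3]
tcp_rot: [0.898, 1.563, -2.029]
contact_force: [-0.2, 0.3, -1.1]
grip_width: 25.5
```

step_arm --targets '[[[-0.04, 0, 0.01, 0], [-0.06, 0.03, 0.03, 0], [-0.06, 0.065, 0.05, 0], [-0.06, 0.1, 0.06, 0], [-0.06, 0.135, 0.065, 0]]]'

```text
time: 11.6
tool_pos: [422.3, -292.5, 193.4]
tcp_rot: [1.058, 1.563, -1.869]
contact_force: [0.7, -0.4, -0.0]
grip_width: 25.3
```

step_arm --targets '[[[0, 0.03, 0.004, 0], [0, 0.06, 0.008, 0], [0, 0.08, 0.01, 0], [0, 0.09, 0.01, 0], [0, 0.095, 0.01, 0]]]'

```text
time: 12.02
tool_pos: [432.4, -388.7, 193.5]
tcp_rot: [0.996, 1.563, -1.933]
contact_force: [-0.3, -0.2, 0.1]
grip_width: 25.6
```

Run:
```python
from h import *
rel(); dial("pics/e.png")
```

```text
t 12.02 tcp [ 432.4 -388.7  193.5] toolY ang -77.9 x [-0.003 -0.007 -1.   ] F [-0.3 -0.2  0.1] w 25.6 j [-0.86  0.47  1.42 -0.01  1.25  0.5 ]
lug 29 [ 458.64656953 -146.70053201  110.41759   ]
lug ang 2.780
```

View pics/e.png

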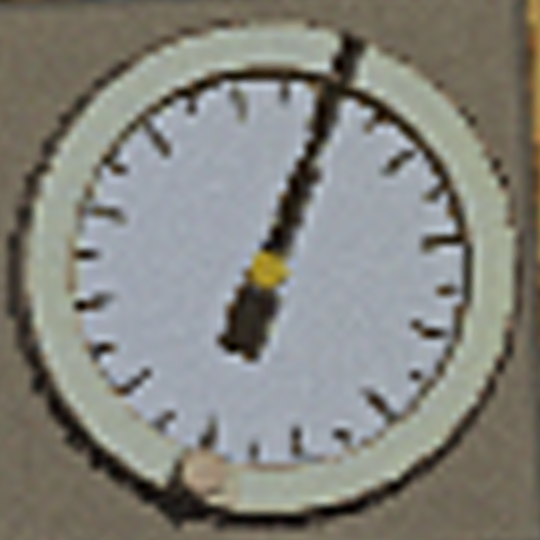

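The zero bar at (345,60)–(325,110) lines up with the pointer in the picture. I'll check the angle numerically, along with the tin and the other objects.

Run:
```python
from h import *
c=cam("top");g=cv2.cvtColor(c["color"],cv2.COLOR_RGB2GRAY).astype(np.float32)
def ang(r0,r1,z,a0):
    s=[]
    for r in np.arange(r0,r1,2.):
        a=a0+np.arange(-14,14.1,.5)/r
        uv=np.array([proj(c,(D[0]+r*np.cos(x),D[1]+r*np.sin(x),z)) for x in a],np.float32)
        I=cv2.remap(g,uv[:,0].copy(),uv[:,1].copy(),cv2.INTER_LINEAR).ravel(); w=np.clip(np.median(I)-20-I,0,None)
        if w.sum()>0: s.append((w*a).sum()/w.sum())
    return np.round([np.mean(s),np.std(s)],3)
print("pointer",[ang(15,40,z,-.35) for z in(65,70)],"tail",ang(12,28,68,-.35+np.pi)-[np.pi,0]); print("rim bar",ang(68,80,77,-.35),"inner bar",ang(44,62,68,-.35))
P=pts(c)
for n,x,y,z,r in(("tin",518,27,(135,175),50),("can",583,351,(60,90),50),("tape",325,181,(15,45),70)):
    q=P[(np.hypot(P[...,0]-x,P[...,1]-y)<r)&(P[...,2]>z[0])&(P[...,2]<z[1])]; print(n,cv2.minEnclosingCircle(q[:,:2].astype(np.float32)),np.median(q[:,2]))
rel()
```

```text
pointer [array([-0.344,  0.015]), array([-0.332,  0.015])] tail [-0.41659265  0.026     ]
rim bar [-0.342  0.004] inner bar [-0.339  0.005]
tin ((520.4227294921875, 28.885982513427734), 30.920284271240234) 153.66528780510933
can ((583.4983520507812, 351.78265380859375), 30.209510803222656) 74.20076202202927
tape ((325.1180725097656, 180.64727783203125), 52.08522415161133) 29.086519503204162
t 12.12 tcp [ 432.7 -387.3  193.6] toolY ang -77.8 x [-0.003 -0.007 -1.   ] F [-0.9  0.6  0.5] w 25.6 j [-0.86  0.47  1.42 -0.01  1.25  0.5 ]
```

All the estimates agree to within about 1.2 mm, and the limit is 4 mm. I'll hand it in.

```bash
python3 -c "
from plant import bot
print(bot.close_job())"
```

```text
the job is handed in; nothing more can be done
None
```

The tin stands on the scale's pan, let go, and the bezel is turned so the zero mark sits at the pointer's tip. I handed the job in at about 12 s; no verdict was reported.

- **Tin:** its top measured at (520, 29) mm, 154 mm high. That is about 3 mm from the pan's centre.
- **Dial:** I turned the bezel about 1.2 rad clockwise, with the half-closed jaws around the lug as a fork. My last checks put the zero mark and the pointer tip 0 to 0.02 rad apart, at most about 1.2 mm against the 4 mm limit. They disagree slightly because the pointer's tail read 0.07 rad off its tip side, which a dial-centre error of about 0.8 mm explains.
- **Left alone:** the closed can and the wide tape roll measured within 1 mm of where they started. I did not re-measure the narrow tape roll or the sanding block, but no commanded move came down near them.
- **Arm:** it was clear of everything when I handed the job in.

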